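# Put the feed gearbox into third

### The arm

A 6-joint arm with a two-finger parallel gripper is mounted at the origin on the work surface. World frame = base frame: x ahead of the robot, y to its left, z up, the work surface at z = 0. Lengths are in m, angles in degrees, forces in N, time in s.
With the tool pointing down it reaches from about 0.25 to 0.725 m from the base axis. Payload 9.7 kg.
Tool frame: the origin (TCP) lies between the finger pads; the fingertips stand 22 mm ahead of it and the grasp point (between the pads) lies 3 mm ahead of it; z points along the fingers, y is the line along which they close (so a half turn about z gives the same grasp; the last joint's range is limited). The gripper opens to 85 mm and grips with 20 to 120 N. Pads are 22 mm wide; open, the fingers measure 114 mm over their backs; the gripper's body (76 mm by 85 mm) begins 54 mm behind the grasp point. The pads swing forward as they close: fully open they stand 13 mm farther back than shut.
Start: joints at [-66.177, 4.979, 10.078, 95.1, 0, 90], TCP at [0.222, -0.503, 0.233] pointing down, gripper open.
Joint ranges: [-179.16, 179.16], [-48.56, 103.87], [-65.8, 70.77], [-126.05, 130.52], [-82.76, 87.17], [-180, 180]. Speed limits (degrees/s): [127.2, 127.2, 147.25, 180, 180, 180].

### API

Orientations are given as [roll, pitch, yaw] about the fixed x, y, z axes, in that order (R = Rz(yaw) Ry(pitch) Rx(roll)).
In Python, from workcell import bot, viewer, finder gives the robot as it stands.
- The arm moves only by the tool move_arm, never from a script. Its arguments are lists of equal length, an entry for each row: "offset": the shift along the tool's x, y, z in cm, a list of three; "twist": the turn, a rotation vector about the tool's x, y, z in rad, a list of three; "grip": the opening, from 0 (shut) to 1 (fully open). In form: {"offset": [[x, y, z], ...], "twist": [[ax, ay, az], ...], "grip": [grip, ...]}. A call has 1 to 5 rows; each row shifts and turns the commanded pose from where the row before left it, along the tool's axes as they then stand; what a row does not reach is not made up. A row lasts 1/10 s, in which the tool goes at most 50 mm and 8.59 degrees, less where a joint would pass 70% of its speed; a pose out of reach is approached as far as the arm can. A call is refused whole if a number of a shift passes 5 or a number of a turn 0.15, either way. A call with a gripper value outside its range is refused whole. The fingers move at their own pace and stop on an object; "force" is the grip in N (left out, the last holds). Time passes only in rows, so rows that do not move let the fingers close. It gives the time, the measured TCP pose, the force, the opening and the grip force at its end, in the units of the state.
- bot.get_obs(): the state, without advancing time (a new reading comes with each control period).
- viewer.camera(name): name is "scene" or "top" or "wrist"; returns a dict with "color" (384x512x3 uint8, red, green, blue), "depth" (384x512 float32, m along the optical axis (not along the pixel's ray), 0 where there is no reading), "vfov" (degrees; the focal length in pixels is half the picture's height over the tangent of half this angle, whatever the lens; pixels are square), "cx", "cy" (the principal point, pixels), "k1" (the pictures are not rectified: a ray, as slopes to the right and down, at radius r is drawn at 1 + k1 r^2 times it, then the intrinsics apply), "position" and "attitude" of the camera in the world; the wrist camera has in their place "tool_from_camera" (4x4, takes a point from camera to tool coordinates, whose origin is the TCP and whose axes are the flange's). Camera axes: x right, y down, z forward; pixel columns grow to the right and rows downward; lengths in m; the calibration is good to about 2 mm. A picture is of the moment at which its call begins: read the wrist's pose just before it.
- bot.job_done(): hands the job in; it is judged then, once.
Trained networks look in a picture, given as the dict that the camera call returned (one of the last four; its "shot" number tells which), for a name from the list of things; names that differ only in an ending like _2 or _b are one class to them, and where a whole thing is asked for, a point or a joint stands for the part that bears it (a point fixed in the world has none). Each returns a list of dicts, best first, with "p" (0 to 1); they miss things now and then, are a little off and sometimes report something else, mostly with a low value. They report only what shows in the picture. A call takes as long as a camera call.
- finder.boxes_of(picture, thing): "position" ([column, row] in pixels, amid what is visible of it).
- finder.pinpoint(picture, thing): "position" ([column, row] in pixels: a listed point, or the origin of a listed thing).
The state is a dict: "time": time; "q": joint angles; "qd": joint speeds; "joint_efforts": joint torques, N m; "ee_pos": TCP position; "tcp_rot": TCP orientation; "wrist_force": force on the tool from outside, world axes, zero at the start; "torque": the same for the moment, N m; "opening": finger opening in m; "grasp_force": force on a finger pad.
Only numpy, scipy, OpenCV 4.12 (cv2) and the standard library are available. Lean on these libraries where they do the work, as an engineer would, in place of code of your own. Each camera call takes 0.05 s, during which the arm holds its last target. There are 200 camera calls.

### The job

Put the feed gearbox into third gear: with the fingertips push its black-knobbed lever along the left-hand slot to the neutral channel if it is not there already, across to the right, then forward (away from the robot) all the way home into the third slot, the far right one as seen from the robot, and leave it there. Only push the knob from the side, gently: do not grip or force it, or pull it up, which trips the reverse lockout, and leave everything else on the bench and gearbox where it is.

Things in the scene. Friction and masses are not known exactly. Their poses are not given: they have to be found in the camera images.
- gearbox: Grey gearbox fixed to the bench. Origin on the bench top under the lever pivot; x forward (away from the robot), y left, z up. Housing 200 (x) x 230 (y) mm, y from +80 to -150 mm, deck 85 mm high, on a foot plate 240 x 260 mm. A motor 90 mm across, 97 mm high, sticks out 130 mm beyond its far side at y = -75 mm.
- gate_center (a point): Middle of the steel gate plate's top, 118 mm above the gearbox origin; axes as the gearbox. Plate 104 (x) x 96 (y) mm. Its H: two slots along x at y = +18 and -18 mm, ending at x = +-28 mm, joined at x = 0 by the neutral channel along y; all 16 mm wide, lever shaft 12 mm thick. Black rivet heads count the slots: 1 far left, 2 near left, 3 far right, 4 near right.
- knob_center (a point): Centre of the lever's black ball knob, 40 mm across, with a 22 mm thick collar reaching 30 mm below the centre; push at the waist of the ball. In the gearbox frame, in m: x = 0.150 sin(shift), y = -0.150 cos(shift) sin(select), z = 0.045 + 0.150 cos(shift) cos(select), so 195 mm up when upright, 5 to 12 mm lower in the slots, 45 mm forward or back at the slot ends.
- gear_shift (a joint): Forward tilt of the lever in its own plane, rad: 0 in the neutral channel, +0.304 at the far (forward) slot ends, -0.304 at the near ones. Free to move only in a slot; in the channel it has about 0.03 rad of play. Needs 2 to 3 N at the knob and stays where it is left. It starts anywhere along the left slots.
- gear_select (a joint): Sideways tilt of the lever, rad, positive to the right: -0.252 in the left-hand slots (where it starts), +0.252 in the right-hand slots. Can cross only with the lever in the neutral channel. Needs 2 to 3 N at the knob and stays where it is left.
- knob_lift (a joint): How far the knob has been pulled up along the lever, m: 0 normally, 0.012 at most; held down by a spring, about 10 N to start and 20 N at the top.
- grease_tin: Bystander, loose, to be left alone: low round tin 48 mm across, 32 mm tall, standing on the gearbox deck (85 mm up) to the right of the gate; origin centre of underside.
- oil_bottle: Bystander, loose, to be left alone: grey bottle 54 mm across, 140 mm tall, standing left of the gearbox; origin centre of underside.
- spanner: Bystander, loose, to be left alone: steel spanner 170 mm long lying right of the gearbox.
- offcut: Bystander, loose, to be left alone: wooden offcut 45 x 110 x 35 mm lying between the robot and the gearbox; origin centre of underside.
- screw_jar: Bystander, loose, to be left alone: glass jar with steel lid, 60 mm across, 75 mm tall, beyond the gearbox on the left; origin centre of underside.
- screwdriver: Bystander, loose, to be left alone: screwdriver 200 mm long lying on the bench to the robot's right.
- tape_box: Bystander, loose, to be left alone: black tape-measure case 70 x 50 x 40 mm lying to the robot's left; origin centre of underside.

How it is judged (in metres and radians):
On the way, in this order (a step that is already met when the one before it is completed fails the run):
1. the lever has been pushed across the neutral channel to the right-hand side (value of joint gear_select above 0.15 rad).
2. the lever is fully forward in the third slot (value of joint gear_select above 0.19 rad and value of joint gear_shift above 0.255 rad), for 0.2 s.
At the end, for the whole second after the job is handed in: The lever stands in the far right slot (sideways tilt over 0.19 rad), fully forward (forward tilt over 0.255 rad, knob within 7 mm of its end), knob down, every bystander within 20 mm of its start (all of step 2 and value of joint knob_lift below 0.003 m and distance of each of grease_tin, oil_bottle, spanner, offcut, screw_jar, screwdriver, tape_box from where it was at the start of the episode below 0.02 m); the robot touches nothing.
It fails at once if the knob is pulled up by more than 6 mm (reverse lockout) (value of joint knob_lift above 0.006 m).
It fails at once if the lever is forced or pinched: more than 35 N between robot and lever (contact force between any of the arm, the fingers and gear_select above 35 N).
It fails at once if a bystander is moved by more than 20 mm (distance of any of grease_tin, oil_bottle, spanner, offcut, screw_jar, screwdriver, tape_box from where it was at the start of the episode above 0.02 m).
It also fails if it takes over 51 s, if anything falls off the work surface, if the arm or the gripper's body presses on something with over 40 N, if the wrist force passes 120 N, or if a joint passes its speed limit or range.

## Working session

There is one attempt and no reset: what is moved stays moved. The work goes in short steps, Python scripts to look and compute and a tool call to move; the robot and the scene stay as the last step left them, time stands still between calls to the robot, and variables do not carry over. Pictures are saved under pics/ and viewed, at most 10 in all, crops included, and the job is handed in when it is done.

Besides the shell and the picture viewer there is one more tool, called as name(argument=value, ...) on one line, values as JSON. move_arm: Moves the arm, as the interface text tells. Its arguments: {"type":"object","properties":{"offset":{"type":"array","items":{"type":"array","items":{"type":"number"}}},"twist":{"type":"array","items":{"type":"array","items":{"type":"number"}}},"grip":{"type":"array","items":{"type":"number"}},"force":{"type":"number"}},"required":["offset","twist","grip"]}

```bash
mkdir -p pics
cat > h.py <<'E'
import numpy as np, cv2
from workcell import bot, viewer, finder
from scipy.spatial.transform import Rotation as R
def ray(p,uv):
    h=p["color"].shape[0]; f=h/2/np.tan(np.radians(p["vfov"])/2)
    d=np.array([(uv[0]-p["cx"])/f,(uv[1]-p["cy"])/f]); s=d.copy()
    for _ in range(20): s=d/(1+p["k1"]*(s@s))
    return np.array([s[0],s[1],1.])
def pose(p):
    a=np.array(p["attitude"]); 
    M=a if a.shape==(3,3) else (R.from_euler("xyz",a,degrees=True).as_matrix() if a.size==3 else R.from_quat(a).as_matrix())
    return M,np.array(p["position"])
def atz(p,uv,z):
    M,o=pose(p); d=M@ray(p,uv); return o+d*(z-o[2])/d[2]
def dep(p,uv):
    M,o=pose(p); return o+M@ray(p,uv)*p["depth"][int(round(uv[1])),int(round(uv[0]))]
def save(p,n): cv2.imwrite("pics/"+n,cv2.cvtColor(p["color"],cv2.COLOR_RGB2BGR))
E
python3 - <<'E'
from h import *
s=bot.get_obs();print(s["time"],s["ee_pos"],s["tcp_rot"])
for c in("top","scene"):
    p=viewer.camera(c);save(p,c+".png");print(c,p["position"],p["attitude"],p["vfov"],p["k1"])
    for n in("gearbox","gate_center","knob_center"):
        for r in finder.pinpoint(p,n)[:2]:
            z={"gearbox":0,"gate_center":.118,"knob_center":.188}[n]
            print(n,r["p"],r["position"],atz(p,r["position"],z).round(4),dep(p,r["position"]).round(4))
    for n in("grease_tin","oil_bottle","offcut","screw_jar"):
        for r in finder.boxes_of(p,n)[:1]: print(n,r["p"],r["position"],dep(p,r["position"]).round(3))
E
```

```text
0.0 [ 0.22205814 -0.50293529  0.2321552 ] [-1.79922212e+02  1.78281775e-03  2.38215375e+01]
top [ 0.37386298 -0.02920536  1.34357302] [-1.70850509e+02  1.77255758e-02 -8.86311013e+01] 54.27365344793772 0.03601974635205786
gearbox 0.74 [280.6, 194.8] [ 0.5853 -0.0963  0.    ] [ 0.5669 -0.0905  0.1165]
gate_center 0.71 [280.7, 190.1] [ 0.5825 -0.0905  0.118 ] [ 0.5856 -0.0914  0.0996]
gate_center 0.36 [312.2, 198.6] [ 0.5565 -0.1949  0.118 ] [ 0.5563 -0.1947  0.1194]
knob_center 0.56 [276.2, 170.7] [ 0.6323 -0.0719  0.188 ] [ 0.6286 -0.0713  0.2045]
grease_tin 0.44 [313.9, 199.3] [ 0.554 -0.201  0.118]
oil_bottle 0.8 [222.4, 186.2] [0.593 0.105 0.106]
screw_jar 0.55 [261.5, 143.8] [ 0.751 -0.023  0.08 ]
scene [ 1.12297074 -0.47954154  1.10625324] [-1.42620900e+02 -3.50376017e-02  4.89804472e+01] 47.89343870552816 -0.09598150637969326
gearbox 0.75 [242.1, 242.8] [ 0.5792 -0.093   0.    ] [ 0.6304 -0.1294  0.1041]
gearbox 0.5 [241.6, 220.3] [ 0.5158 -0.0432  0.    ] [ 0.5694 -0.0817  0.0977]
gate_center 0.65 [178.5, 271.7] [ 0.5974 -0.3111  0.118 ] [ 0.5395 -0.2926  0.0091]
gate_center 0.61 [242.9, 222.4] [ 0.5883 -0.0914  0.118 ] [ 0.5766 -0.083   0.0965]
knob_center 0.64 [258.2, 210.0] [ 0.6223 -0.0643  0.188 ] [ 0.6315 -0.0719  0.2048]
grease_tin 0.66 [205.0, 240.5] [ 0.567 -0.205  0.118]
oil_bottle 0.56 [298.1, 200.1] [0.609 0.102 0.071]
offcut 0.67 [218.1, 202.3] [ 0.437 -0.07   0.037]
screw_jar 0.88 [303.9, 260.4] [ 0.767 -0.027  0.072]
```

Run:
```python
import cv2
a=cv2.resize(cv2.imread("pics/top.png")[110:260,190:350],None,fx=4.5,fy=4,interpolation=2)
b=cv2.resize(cv2.imread("pics/scene.png")[140:300,150:330],None,fx=4,fy=3.75,interpolation=2)
cv2.imwrite("pics/a.png",a);cv2.imwrite("pics/b.png",b)
```

```text
(no output)
```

View pics/a.png

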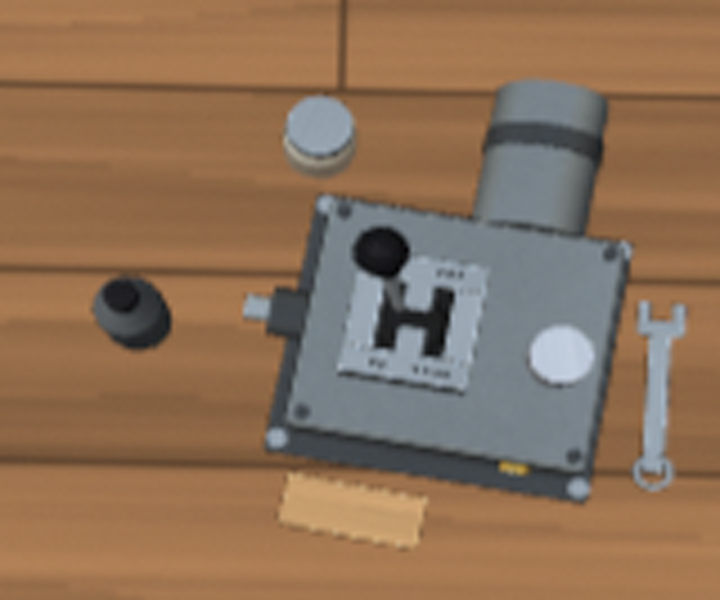

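View pics/b.png

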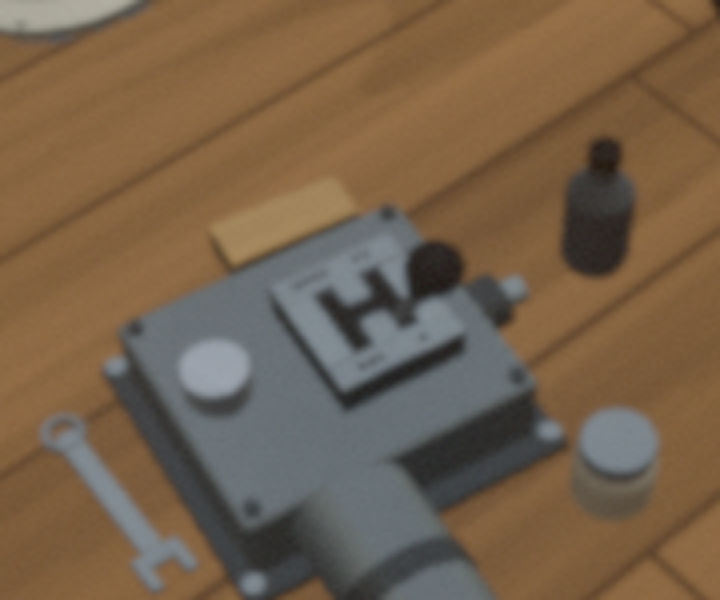

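The crops show the lever in the left slot, tilted well forward, with the knob at about (380,250) in the top crop. The grease tin is to the right of the gate. The gearbox is yawed a few degrees clockwise. Next I'll measure the yaw from the deck screws and triangulate the knob.

Run:
```python
from h import *
p=viewer.camera("top");q=viewer.camera("scene")
cr=[(344,210),(612,254),(573,456),(302,411)]
W=np.array([atz(p,(190+x/4.5,110+y/4),.086) for x,y in cr]);print(W.round(4))
e=lambda a,b:np.degrees(np.arctan2(*(W[a]-W[b])[[1,0]]))
print("yaw",e(0,3),e(1,2),e(0,1)-90,e(3,2)-90,"mean",W.mean(0))
pl=[(490,265),(466,392),(337,375)]
V=np.array([atz(p,(190+x/4.5,110+y/4),.118) for x,y in pl]);print("plate",V.round(4),"ctr",(V[0]+V[2])/2)
cq=[(136,327),(390,214),(518,376),(250,512)]
U=np.array([atz(q,(150+x/4,140+y/3.75),.086) for x,y in cq]);print(U.round(4),U.mean(0))
# knob blob by darkness, triangulate
L=[]
for im,c in((p,(190+380/4.5,110+250/4)),(q,(150+435/4,140+266/3.75))):
    g=im["color"].max(2); m=(g<45).astype(np.uint8)
    n,l,st,ce=cv2.connectedComponentsWithStats(m); k=l[int(c[1]),int(c[0])]
    print("blob",k,st[k],ce[k],c, im["depth"][int(c[1]),int(c[0])])
    M,o=pose(im); d=M@ray(im,c); L.append((o,d/np.linalg.norm(d)))
A=sum(np.eye(3)-np.outer(d,d) for o,d in L); b=sum((np.eye(3)-np.outer(d,d))@o for o,d in L)
x=np.linalg.solve(A,b);print("knob",x,[np.linalg.norm(np.cross(x-o,d)) for o,d in L])
```

```text
[[ 0.6832 -0.0415  0.086 ]
 [ 0.6493 -0.2463  0.086 ]
 [ 0.4756 -0.2166  0.086 ]
 [ 0.5086 -0.0138  0.086 ]]
yaw -9.026428532597462 -9.697635209663002 -9.402706511218938 -9.238197405343556 mean [ 0.57916369 -0.12954463  0.086     ]
plate [[ 0.6308 -0.1504  0.118 ]
 [ 0.5237 -0.1337  0.118 ]
 [ 0.5356 -0.0391  0.118 ]] ctr [ 0.58318393 -0.09476443  0.118     ]
[[ 0.4748 -0.2147  0.086 ]
 [ 0.5104 -0.0117  0.086 ]
 [ 0.6826 -0.0403  0.086 ]
 [ 0.65   -0.2461  0.086 ]] [ 0.57946438 -0.12820162  0.086     ]
blob 12 [269 167  12  13 109] [274.30275229 172.63302752] (274.44444444444446, 172.5) 1.1608579
blob 293 [253 206  11  13 107] [257.58878505 212.24299065] (258.75, 210.93333333333334) 1.1052533
knob [ 0.62618507 -0.06613977  0.18950855] [np.float64(0.00029961556728505686), np.float64(0.0002996155672850688)]
```

move_arm(offset=[[0, 0, -1.75], [0, 0, -1.75], [0, 0, -1.75], [0, 0, -1.75], [0, 0, 0]], twist=[[0, 0, 0.1445], [0, 0, 0.1445], [0, 0, 0.1445], [0, 0, 0.1445], [0, 0, 0]], grip=[0, 0, 0, 0, 0])

```text
time: 1.4
ee_pos: [0.2224, -0.5036, 0.3051]
tcp_rot: [179.8, -0.1, -9.4]
wrist_force: [0.4, -0.2, 0.8]
opening: 0.0121
grasp_force: 0.0
```

move_arm(offset=[[2.5, -3.3, 0], [2.5, -3.3, 0], [2.5, -3.3, 0], [2.5, -3.3, 0], [2.5, -3.3, 0]], twist=[[0, 0, 0], [0, 0, 0], [0, 0, 0], [0, 0, 0], [0, 0, 0]], grip=[0, 0, 0, 0, 0])

```text
time: 1.9
ee_pos: [0.373, -0.3591, 0.3019]
tcp_rot: [-180.0, 0.0, -9.0]
wrist_force: [0.9, -0.1, -0.1]
opening: -0.0
grasp_force: 0.0
```

move_arm(offset=[[2.5, -3.3, 0], [2.5, -3.3, 0], [2.5, -3.3, 0], [2.5, -3.3, 0], [2.5, -3.3, 0]], twist=[[0, 0, 0], [0, 0, 0], [0, 0, 0], [0, 0, 0], [0, 0, 0]], grip=[0, 0, 0, 0, 0])

```text
time: 2.4
ee_pos: [0.5231, -0.2164, 0.3019]
tcp_rot: [-180.0, 0.0, -9.0]
wrist_force: [-0.1, -1.1, 1.2]
opening: -0.0
grasp_force: 0.0
```

move_arm(offset=[[2.5, -3.3, 0], [2.5, -3.3, 0], [2.5, -3.3, 0], [2.5, -3.3, 0], [0, 0, 0]], twist=[[0, 0, 0], [0, 0, 0], [0, 0, 0], [0, 0, 0], [0, 0, 0]], grip=[0, 0, 0, 0, 0])

```text
time: 2.9
ee_pos: [0.6447, -0.101, 0.2991]
tcp_rot: [-179.9, 0.2, -8.7]
wrist_force: [0.3, -1.7, -0.8]
opening: -0.0002
grasp_force: 0.0
```

move_arm(offset=[[1.4, -1.6, 0], [1.4, -1.6, 0], [0, 0, 2], [0, 0, 2], [0, 0, 0]], twist=[[0, 0, 0], [0, 0, 0], [0, 0, 0], [0, 0, 0], [0, 0, 0]], grip=[0, 0, 0, 0, 0])

```text
time: 3.4
ee_pos: [0.6719, -0.0898, 0.2591]
tcp_rot: [-179.4, 0.3, -7.6]
wrist_force: [-0.5, 0.1, -1.0]
opening: -0.0001
grasp_force: 0.0
```

```bash
cat >> h.py <<'E'
O=np.array([.5847,-.0945]);Y=np.radians(-9.3);c,s=np.cos(Y),np.sin(Y)
def g(w): d=np.array(w[:2])-O; return np.array([d[0]*c+d[1]*s,-d[0]*s+d[1]*c]).round(4)
E
python3 - <<'E'
from h import *
o=bot.get_obs();print(o["ee_pos"],g(o["ee_pos"]))
p=viewer.camera("wrist");print(p["tool_from_camera"])
q=viewer.camera("scene")
w=cv2.resize(p["color"],(400,300));v=cv2.resize(q["color"][140:300,150:330],(400,300))
cv2.imwrite("pics/c.png",np.hstack([w,v])[:,:,::-1])
E
```

```text
[ 0.67185354 -0.08981815  0.25912609] [0.0853 0.0187]
[[ 6.61164751e-05 -9.63224758e-01 -2.68696970e-01  6.76498212e-02]
 [ 9.99999507e-01  3.29980174e-04 -9.36849533e-04  3.78172312e-04]
 [ 9.91061337e-04 -2.68696776e-01  9.63224304e-01 -1.41213138e-01]
 [ 0.00000000e+00  0.00000000e+00  0.00000000e+00  1.00000000e+00]]
```

View pics/c.png

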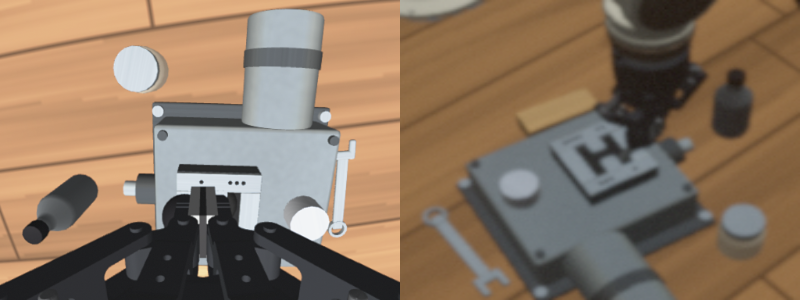

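The wrist view shows the shut fingers just beyond the knob, which is partly hidden slightly to their left. They're about 15 mm short of it sideways, so I'll correct that and then descend.

move_arm(offset=[[0.2, -0.8, 0], [0.1, -0.8, 0], [0, 0, 0], [0, 0, 0]], twist=[[0, 0, 0.015], [0, 0, 0.015], [0, 0, 0], [0, 0, 0]], grip=[0, 0, 0, 0])

```text
time: 3.9
ee_pos: [0.6762, -0.0886, 0.2636]
tcp_rot: [-178.8, -0.0, -7.9]
wrist_force: [0.9, 0.0, 0.8]
opening: -0.0001
grasp_force: 0.0
```

Run:
```python
from h import *
o=bot.get_obs();print(o)
```

```text
{'time': 3.9, 'q': array([ -7.96737011,  26.15642518,  39.4148975 , 103.25472791,
         1.2110837 , 179.96451027]), 'qd': array([ 0.0448347 , -0.09711392, -0.41058908,  0.01062664, -0.07126097,
        0.01225123]), 'joint_efforts': array([-6.09586271e-02, -7.30836153e+01,  4.51529574e+01,  1.11308452e-02,
        8.34356225e-02, -6.64464504e-03]), 'ee_pos': array([ 0.67615796, -0.08858688,  0.2635641 ]), 'tcp_rot': array([-1.78788919e+02, -4.49451932e-03, -7.93188831e+00]), 'wrist_force': array([0.92614093, 0.04453236, 0.84163605]), 'torque': array([-0.03266825,  0.00645545,  0.02120588]), 'grasp_force': 0.0, 'opening': -0.0001387635870966273}
```

Joint 6 is at its +180° limit. A quarter turn the other way frees it.

move_arm(offset=[[0, 0, 0], [0, 0, 0], [0, 0, 0], [0, 0, 0], [0, 0, 0]], twist=[[0, 0, -0.145], [0, 0, -0.145], [0, 0, -0.145], [0, 0, -0.145], [0, 0, -0.145]], grip=[0, 0, 0, 0, 0])

```text
time: 4.4
ee_pos: [0.676, -0.0885, 0.2633]
tcp_rot: [-179.1, -0.8, 33.9]
wrist_force: [0.5, -0.2, -0.0]
opening: -0.0
grasp_force: 0.0
```

move_arm(offset=[[0, 0, 0], [0, 0, 0], [0, 0, 0], [0, 0, 0], [0, 0, 0]], twist=[[0, 0, -0.145], [0, 0, -0.145], [0, 0, -0.145], [0, 0, -0.145], [0, 0, -0.145]], grip=[0, 0, 0, 0, 0])

```text
time: 4.9
ee_pos: [0.676, -0.0885, 0.2634]
tcp_rot: [-179.8, -1.2, 75.5]
wrist_force: [-0.4, 0.4, -0.0]
opening: -0.0001
grasp_force: 0.0
```

move_arm(offset=[[0.7, 0, 0], [0.7, 0, 0], [0, 0, 0], [0, 0, 2.5], [0, 0, 0]], twist=[[0, -0.021, -0.045], [0, 0, -0.045], [0, 0, 0], [0, 0, 0], [0, 0, 0]], grip=[0, 0, 0, 0, 0])

```text
time: 5.4
ee_pos: [0.6784, -0.0746, 0.2352]
tcp_rot: [-179.6, 0.0, 80.2]
wrist_force: [-0.1, 0.1, 0.4]
opening: -0.0003
grasp_force: 0.0
```

move_arm(offset=[[0, 0, 2], [0, 0, 2.3], [0, 0, 0]], twist=[[0, 0, 0], [0, 0, 0], [0, 0, 0]], grip=[0, 0, 0])

```text
time: 5.7
ee_pos: [0.6781, -0.0748, 0.1929]
tcp_rot: [-179.6, 0.0, 80.2]
wrist_force: [0.0, -0.4, -1.7]
opening: -0.0
grasp_force: 0.0
```

Run:
```python
from h import *
o=bot.get_obs();print(o["ee_pos"],o["tcp_rot"],g(o["ee_pos"]))
p=viewer.camera("wrist")
q=viewer.camera("scene")
w=cv2.resize(p["color"],(400,300));v=cv2.resize(q["color"][160:270,200:310],(400,400),interpolation=2)[:300]
cv2.imwrite("pics/d.png",np.hstack([w,v])[:,:,::-1])
```

```text
[ 0.67808271 -0.07478485  0.19288752] [-1.79594456e+02  2.27709069e-02  8.02049421e+01] [0.089  0.0345]
```

View pics/d.png

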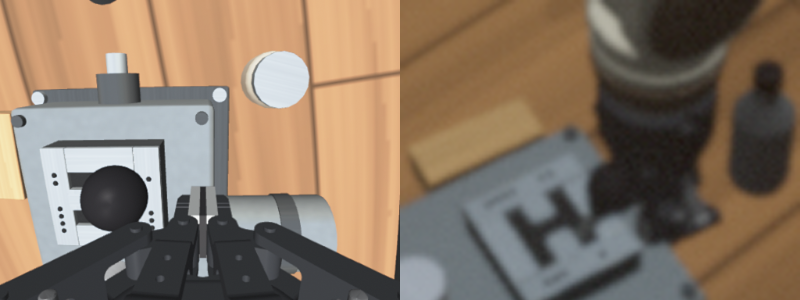

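The wrist view shows the knob at (115,197), beside the shut fingers at (203,205) and level with them. Now I'll push it back towards neutral.

move_arm(offset=[[0, -1.4, 0], [0, -1, 0], [0, -1, 0], [0, -1, 0], [0, -0.6, 0]], twist=[[0, 0, 0], [0, 0, 0], [0, 0, 0], [0, 0, 0], [0, 0, 0]], grip=[0, 0, 0, 0, 0])

```text
time: 6.3
ee_pos: [0.632, -0.0661, 0.2011]
tcp_rot: [179.6, -0.1, 80.3]
wrist_force: [6.9, 2.5, 15.6]
opening: 0.0001
grasp_force: 7.2
```

```bash
cat >> h.py <<'E'
def knob(n=None):
    o=bot.get_obs(); p=viewer.camera("wrist")
    T=np.eye(4);T[:3,:3]=R.from_euler("xyz",o["tcp_rot"],degrees=True).as_matrix();T[:3,3]=o["ee_pos"]
    M=T@p["tool_from_camera"]; P=dict(p,attitude=M[:3,:3],position=M[:3,3])
    print("tcp",g(o["ee_pos"]),o["ee_pos"][2],"F",o["wrist_force"].round(1))
    for r in finder.pinpoint(p,"knob_center")[:2]:
        print("pin",r["p"],r["position"],g(atz(P,r["position"],.190)))
    # depth cloud of dark knob: sphere fit
    uv=np.argwhere((p["color"].max(2)<60)&(p["depth"]>0))
    r=np.array(finder.pinpoint(p,"knob_center")[0]["position"])
    uv=uv[np.hypot(uv[:,1]-r[0],uv[:,0]-r[1])<30]
    X=np.array([dep(P,(u,v)) for v,u in uv]); X=X[X[:,2]>.178]
    from scipy.optimize import least_squares
    f=least_squares(lambda a:np.linalg.norm(X-a,axis=1)-.02,X.mean(0)-[0,0,.01],loss="soft_l1",f_scale=.001)
    k=f.x; print("sphere",len(X),g(k),k[2].round(4),"res",np.median(abs(np.linalg.norm(X-k,axis=1)-.02)))
    if n: save(p,n)
E
python3 -c "
from h import *
knob('e.png')"
```

```text
tcp [0.0421 0.0357] 0.20106648547118705 F [ 6.9  2.5 15.6]
pin 0.94 [215.8, 248.8] [0.0208 0.0354]
sphere 2281 [0.0215 0.0344] 0.1898 res 0.00048826203425362397
```

View pics/e.png

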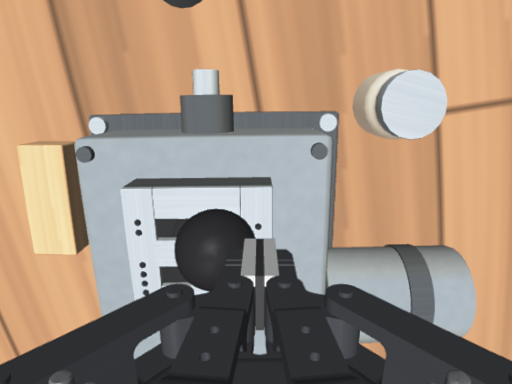

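The view shows the knob at (216,249). The wider finger knuckles overlap the ball and ride on its shoulder, so I'm too low. I'll back off, raise by 12 mm and push with the narrow tips only.

move_arm(offset=[[0, 1, 0], [0, 0.4, -0.6], [0, 0, -0.6], [0, 0, 0]], twist=[[0, 0, 0], [0, 0, 0], [0, 0, 0], [0, 0, 0]], grip=[0, 0, 0, 0])

```text
time: 6.85
ee_pos: [0.644, -0.0688, 0.2092]
tcp_rot: [-180.0, -0.0, 80.3]
wrist_force: [-0.5, -0.1, -0.0]
opening: 0.0001
grasp_force: 0.0
```

```bash
python3 -c "
from h import *
knob()"
```

```text
tcp [0.0544 0.0349] 0.20920183741952272 F [-0.5 -0.1 -0. ]
pin 0.57 [192.4, 242.4] [0.0201 0.0345]
sphere 2406 [0.02   0.0349] 0.1894 res 0.0003618085347380888
```

move_arm(offset=[[0, 0, 0.5], [0, -1, 0], [0, -0.8, 0], [0, -0.8, 0], [0, 0, 0]], twist=[[0, 0, 0], [0, 0, 0], [0, 0, 0], [0, 0, 0], [0, 0, 0]], grip=[0, 0, 0, 0, 0])

```text
time: 7.5
ee_pos: [0.6175, -0.0642, 0.2034]
tcp_rot: [-179.9, -0.0, 80.3]
wrist_force: [1.0, 1.5, 2.5]
opening: -0.0
grasp_force: 1.2
```

```bash
python3 -c "
from h import *
knob()"
```

```text
tcp [0.0274 0.0352] 0.203412281146461 F [1.  1.5 2.5]
pin 0.89 [214.7, 246.0] [0.0052 0.0353]
sphere 2259 [0.0057 0.0347] 0.1911 res 0.0004680962369525872
```

move_arm(offset=[[0, -0.6, 0], [0, 0, 0], [0, 2, 0], [2.5, 0, 0], [2.5, 0, 0]], twist=[[0, 0, 0], [0, 0, 0], [0, 0, 0], [0, 0, 0], [0, 0, 0]], grip=[0, 0, 0, 0, 0])

```text
time: 8.15
ee_pos: [0.6401, -0.0177, 0.2013]
tcp_rot: [-179.7, 0.0, 80.2]
wrist_force: [-0.1, 0.2, 0.3]
opening: 0.0001
grasp_force: 0.0
```

move_arm(offset=[[0, -2, 0], [0, -2, 0], [0, 0, 0]], twist=[[0, 0, 0], [0, 0, 0], [0, 0, 0]], grip=[0, 0, 0])

```text
time: 8.45
ee_pos: [0.5991, -0.0104, 0.2024]
tcp_rot: [-179.7, 0.0, 80.3]
wrist_force: [1.0, 0.2, 0.0]
opening: 0.0003
grasp_force: 0.0
```

Run:
```python
from h import *
o=bot.get_obs();print(o["ee_pos"],o["tcp_rot"],g(o["ee_pos"]),o["wrist_force"])
try: knob("f.png")
except Exception as e: print(e)
for c in("top","scene"):
    p=viewer.camera(c)
    for r in finder.pinpoint(p,"knob_center")[:1]: print(c,r["p"],r["position"],g(atz(p,r["position"],.192)))
```

```text
[ 0.59906744 -0.01035998  0.20240973] [-1.79749870e+02  1.85590024e-02  8.03321723e+01] [0.0006 0.0854] [0.95380516 0.18860174 0.01883667]
tcp [0.0006 0.0854] 0.20240973357053216 F [1.  0.2 0. ]
pin 0.69 [260.0, 336.0] [0.0002 0.0338]
sphere 2260 [0.0055 0.0809] 0.2674 res 0.002504466807489874
scene 0.69 [254.6, 201.3] [0.0058 0.0409]
```

View pics/f.png

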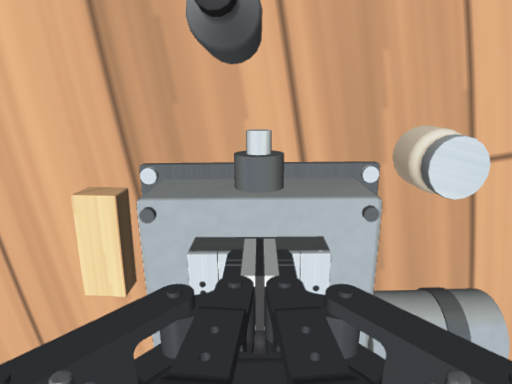

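The plate spans columns 189–329, centred on the fingers at 260, so my x reference is right. The knob is hidden behind the fingers. Now I'll push it across.

move_arm(offset=[[-1.5, 0, 0], [-0.8, 0, 0], [-0.7, 0, 0], [-0.7, 0, 0]], twist=[[0, 0, 0], [0, 0, 0], [0, 0, 0], [0, 0, 0]], grip=[0, 0, 0, 0])

```text
time: 9.2
ee_pos: [0.5954, -0.0473, 0.205]
tcp_rot: [179.9, -0.2, 80.3]
wrist_force: [0.5, 7.4, 19.1]
opening: -0.0001
grasp_force: 9.0
```

move_arm(offset=[[1, 0, 0], [1, 0, -0.4], [0, 0, -0.4], [0, 0, 0]], twist=[[0, 0, 0], [0, 0, 0], [0, 0, 0], [0, 0, 0]], grip=[0, 0, 0, 0])

```text
time: 9.6
ee_pos: [0.5981, -0.0273, 0.211]
tcp_rot: [-179.9, -0.0, 80.3]
wrist_force: [0.4, -0.3, -0.1]
opening: 0.0003
grasp_force: 0.0
```

Run:
```python
from h import *
o=bot.get_obs();print(o["ee_pos"],o["tcp_rot"],g(o["ee_pos"]),o["wrist_force"])
p=viewer.camera("wrist");print([(r["p"],r["position"]) for r in finder.pinpoint(p,"knob_center")])
q=viewer.camera("scene");print([(r["p"],r["position"],g(atz(q,r["position"],.192))) for r in finder.pinpoint(q,"knob_center")])
w=cv2.resize(p["color"],(400,300));v=cv2.resize(q["color"][170:245,200:300],(400,300),interpolation=2)
cv2.imwrite("pics/i.png",np.hstack([w,v])[:,:,::-1])
```

```text
[ 0.59812068 -0.02730522  0.21103996] [-1.79873425e+02 -9.29075906e-05  8.03389893e+01] [0.0024 0.0685] [ 0.36188433 -0.27534076 -0.06967844]
[(0.57, [257.0, 318.9])]
[(0.63, [251.5, 198.4], array([-0.0067,  0.0388]))]
```

View pics/i.png

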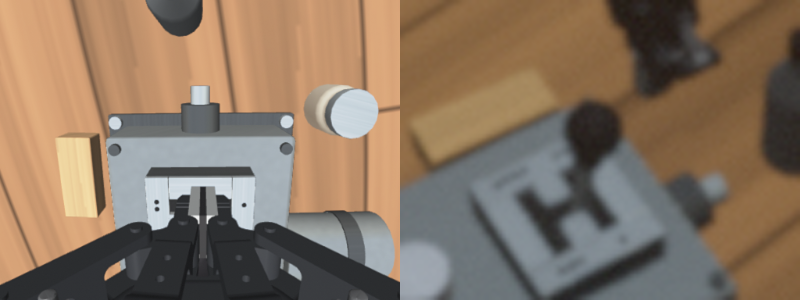

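Run:
```python
from h import *
for c,z in(("scene",(248,202)),("top",(277,180))):
    q=viewer.camera(c)
    m=(q["color"].max(2)<60)&(q["depth"]>0); uv=np.argwhere(m)
    uv=uv[np.hypot(uv[:,1]-z[0],uv[:,0]-z[1])<12]
    X=np.array([dep(q,(u,v)) for v,u in uv]); k=(X[:,2]>.175)&(X[:,2]<.218); print(c,len(X),k.sum(), uv[k][:,::-1].mean(0) if k.any() else "")
    X=X[k]
    if len(X)>20:
        from scipy.optimize import least_squares
        f=least_squares(lambda a:np.linalg.norm(X-a,axis=1)-.02,X.mean(0)-[0,0,.01],loss="soft_l1",f_scale=.002)
        print(g(f.x),f.x[2],np.median(abs(f.fun)))
```

```text
scene 153 140 [247.68571429 202.67857143]
[0.0004 0.0241] 0.19306897754659988 0.0009274028199939832
top 13 0
```

The knob has moved into the channel, at x≈0 and y≈+24 mm. I'll keep pushing from this higher pose.

move_arm(offset=[[-1.2, 0, 0], [-0.8, 0, 0], [-0.7, 0, 0], [-0.7, 0, 0]], twist=[[0, 0, 0], [0, 0, 0], [0, 0, 0], [0, 0, 0]], grip=[0, 0, 0, 0])

```text
time: 10.3
ee_pos: [0.5925, -0.0615, 0.2117]
tcp_rot: [-180.0, -0.1, 80.3]
wrist_force: [0.1, 4.1, 9.7]
opening: 0.0004
grasp_force: 5.1
```

move_arm(offset=[[0, 0, -0.3], [-0.7, 0, 0], [-0.7, 0, 0], [-0.7, 0, 0]], twist=[[0, 0, 0], [0, 0, 0], [0, 0, 0], [0, 0, 0]], grip=[0, 0, 0, 0])

```text
time: 10.7
ee_pos: [0.5891, -0.0821, 0.2149]
tcp_rot: [-180.0, -0.0, 80.3]
wrist_force: [0.4, 1.7, 10.3]
opening: -0.0001
grasp_force: 5.2
```

```bash
cat >> h.py <<'E'
from scipy.optimize import least_squares
def kscene():
    o=bot.get_obs();print("tcp",g(o["ee_pos"]),o["ee_pos"][2],o["wrist_force"].round(1))
    q=viewer.camera("scene"); P=finder.pinpoint(q,"knob_center"); print([(r["p"],r["position"],g(atz(q,r["position"],.192))) for r in P])
    z=P[0]["position"] if P else (243,206)
    uv=np.argwhere((q["color"].max(2)<60)&(q["depth"]>0)); uv=uv[np.hypot(uv[:,1]-z[0],uv[:,0]-z[1])<14]
    X=np.array([dep(q,(u,v)) for v,u in uv]); X=X[(X[:,2]>.175)&(X[:,2]<.216)]
    f=least_squares(lambda a:np.linalg.norm(X-a,axis=1)-.02,X.mean(0)-[0,0,.01],loss="soft_l1",f_scale=.002)
    print("sph",len(X),g(f.x),f.x[2],np.median(abs(f.fun))); return q
E
python3 -c "
from h import *
save(kscene(),'k.png')"
```

```text
tcp [0.0023 0.013 ] 0.21493948886836028 [ 0.4  1.7 10.3]
[(0.54, [240.1, 202.8], array([-0.01 ,  0.006]))]
sph 133 [-0.0002  0.0009] 0.1949498477480788 0.0009136655788905303
```

```bash
python3 -c "
import cv2
from h import *
v=cv2.resize(cv2.imread('pics/k.png')[165:240,190:290],(600,450),interpolation=2)
p=viewer.camera('wrist');save(p,'w1.png');print([(r['p'],r['position']) for r in finder.pinpoint(p,'knob_center')])
w=p['color'][200:384,220:310,::-1]
w=cv2.resize(w,(200,409));w=np.vstack([w,np.zeros((41,200,3),np.uint8)])
cv2.imwrite('pics/l.png',np.hstack([v,w]))"
```

```text
[]
```

View pics/l.png

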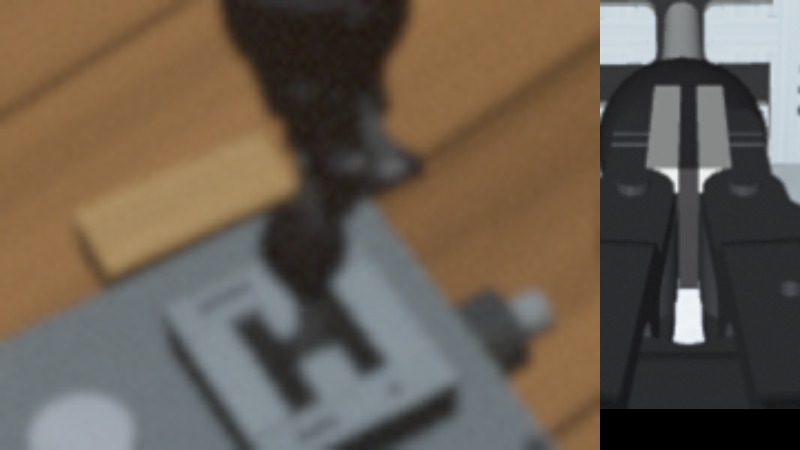

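The lever is upright in mid-channel, but the fingers ride on the upper flank of the ball. The tips must be higher than I assumed. I'll back off and measure the tip depth.

move_arm(offset=[[0, 0, -0.5], [2, 0, 0], [2, 0, 0], [0.5, 0, 0], [0, 0, 0]], twist=[[0, 0, 0], [0, 0, 0], [0, 0, 0], [0, 0, 0], [0, 0, 0]], grip=[0, 0, 0, 0, 0])

```text
time: 11.4
ee_pos: [0.5962, -0.0371, 0.2183]
tcp_rot: [-179.8, 0.0, 80.4]
wrist_force: [0.3, 0.3, -0.1]
opening: -0.0001
grasp_force: 0.0
```

Run:
```python
from h import *
kscene()
p=viewer.camera("wrist");T=p["tool_from_camera"]
Q=dict(p,attitude=T[:3,:3],position=T[:3,3])
for u in (240,252,268,280):
    for v in range(228,300,8): 
        x=dep(Q,(u,v))*1000
        if x[2]<60: print(u,v,x.round(0),end=";")
    print()
```

```text
tcp [0.0021 0.0585] 0.21826327644425528 [ 0.3  0.3 -0.1]
[(0.74, [242.3, 205.0], array([-0.0008,  0.0073]))]
sph 145 [-0.0001 -0.0005] 0.19459894545522177 0.00118763820711916
240 252 [ 7. -8. -9.];240 260 [  6.  -8. -15.];240 268 [  6.  -8. -22.];240 276 [ 12.  -7. -38.];240 284 [ 13.  -6. -45.];240 292 [ 12.  -6. -49.];
252 244 [11. -3. -9.];252 252 [ 11.  -3. -17.];252 260 [ 10.  -3. -23.];252 268 [ 11.  -3. -31.];252 276 [ 10.  -3. -36.];252 284 [ 12.  -3. -44.];252 292 [ 11.  -3. -47.];
268 244 [11.  3. -9.];268 252 [ 10.   3. -16.];268 260 [ 11.   3. -24.];268 268 [ 11.   3. -31.];268 276 [ 10.   3. -35.];268 284 [ 12.   2. -44.];268 292 [ 12.   2. -48.];
280 252 [ 7.  8. -8.];280 260 [  6.   8. -15.];280 268 [  7.   8. -23.];280 276 [ 11.   7. -38.];280 284 [ 13.   6. -46.];280 292 [ 12.   6. -48.];
```

The tips are actually at about the TCP height, roughly 4 mm behind it, and the pads are 22 x 12 mm. I'll descend to TCP z≈0.181 and push.

move_arm(offset=[[0, 0, 1.9], [-0.5, 0, 1.8], [-1.5, 0, 0], [-0.8, 0, 0], [-0.8, 0, 0]], twist=[[0, 0, 0], [0, 0, 0], [0, 0, 0], [0, 0, 0], [0, 0, 0]], grip=[0, 0, 0, 0, 0])

```text
time: 12.05
ee_pos: [0.5901, -0.0739, 0.1825]
tcp_rot: [-179.9, -0.0, 80.2]
wrist_force: [0.1, 2.6, -0.5]
opening: 0.0001
grasp_force: 1.2
```

```bash
python3 -c "
from h import *
kscene()"
```

```text
tcp [0.002  0.0212] 0.18254263127352904 [ 0.1  2.6 -0.5]
[(0.76, [239.2, 204.8], array([-0.0056,  0.0008])), (0.66, [204.2, 245.8], array([ 0.0571, -0.1337]))]
sph 185 [ 0.0004 -0.0071] 0.1947530211443648 0.001406682223020473
```

move_arm(offset=[[-0.8, 0, 0], [-0.8, 0, 0], [-0.7, 0, 0], [-0.4, 0, 0], [0, 0, 0]], twist=[[0, 0, 0], [0, 0, 0], [0, 0, 0], [0, 0, 0], [0, 0, 0]], grip=[0, 0, 0, 0, 0])

```text
time: 12.65
ee_pos: [0.5855, -0.1001, 0.1815]
tcp_rot: [-179.9, 0.0, 80.3]
wrist_force: [0.6, 1.9, 0.4]
opening: 0.0
grasp_force: 0.5
```

```bash
python3 -c "
from h import *
kscene()"
```

```text
tcp [ 0.0017 -0.0053] 0.18150450848178273 [0.6 1.9 0.4]
[(0.72, [227.8, 209.7], array([-0.0075, -0.0322])), (0.47, [244.3, 244.0], array([ 0.1041, -0.0475])), (0.43, [331.1, 138.5], array([-0.0736,  0.3528]))]
sph 174 [ 0.0005 -0.0342] 0.19075555579990724 0.0010737551494000835
```

move_arm(offset=[[-0.3, 0, 0], [0, 0, 0]], twist=[[0, 0, 0], [0, 0, 0]], grip=[0, 0])

```text
time: 12.95
ee_pos: [0.585, -0.1022, 0.1812]
tcp_rot: [-179.8, -0.0, 80.3]
wrist_force: [1.4, 3.7, -0.8]
opening: -0.0001
grasp_force: 1.6
```

move_arm(offset=[[3, 0, 0], [0, -2.4, 0], [0, -2.4, 0], [-3, 0, 0], [-3, 0, 0]], twist=[[0, 0, 0], [0, 0, 0], [0, 0, 0], [0, 0, 0], [0, 0, 0]], grip=[0, 0, 0, 0, 0])

```text
time: 13.45
ee_pos: [0.5322, -0.124, 0.1821]
tcp_rot: [-179.9, 0.0, 80.4]
wrist_force: [0.3, -1.5, 0.3]
opening: 0.0001
grasp_force: 0.0
```

```bash
python3 -c "
from h import *
knob();kscene()"
```

```text
tcp [-0.0471 -0.0376] 0.18212223661880036 F [ 0.3 -1.5  0.3]
pin 0.93 [372.6, 264.1] [ 0.0015 -0.0371]
sphere 2478 [ 0.0006 -0.0371] 0.1903 res 0.0003971607250850412
tcp [-0.0467 -0.0388] 0.18179979650314615 [-0.7  0.3 -0.5]
[(0.63, [228.9, 209.3], array([-0.0071, -0.0291])), (0.33, [330.9, 139.6], array([-0.0703,  0.3496]))]
sph 151 [-0.0005 -0.0368] 0.1905016138738767 0.001374386889556694
```

move_arm(offset=[[0, 1.5, 0], [0, 0.8, 0], [0, 0.8, 0], [0, 0.8, 0], [0, 0, 0]], twist=[[0, 0, 0], [0, 0, 0], [0, 0, 0], [0, 0, 0], [0, 0, 0]], grip=[0, 0, 0, 0, 0])

```text
time: 14.2
ee_pos: [0.5719, -0.1302, 0.1812]
tcp_rot: [-179.8, -0.0, 80.3]
wrist_force: [-1.8, 0.4, 1.1]
opening: -0.0002
grasp_force: 0.5
```

```bash
python3 -c "
from h import *
knob()"
```

```text
tcp [-0.0068 -0.0373] 0.18118026453117733 F [-1.8  0.4  1.1]
pin 0.87 [335.9, 262.1] [ 0.0254 -0.0353]
sphere 2439 [ 0.0256 -0.037 ] 0.1884 res 0.00044122750462399427
```

move_arm(offset=[[0, 0, 0.6], [0, 0.7, 0], [0, 0.6, 0], [0, 0.5, 0], [0, 0, 0]], twist=[[0, 0, 0], [0, 0, 0], [0, 0, 0], [0, 0, 0], [0, 0, 0]], grip=[0, 0, 0, 0, 0])

```text
time: 14.85
ee_pos: [0.5894, -0.1336, 0.1751]
tcp_rot: [-179.8, -0.0, 80.3]
wrist_force: [-2.5, 0.2, -1.2]
opening: 0.0001
grasp_force: 0.7
```

```bash
python3 -c "
from h import *
knob()"
```

```text
tcp [ 0.011  -0.0378] 0.17506517450929238 F [-2.5  0.2 -1.2]
pin 0.81 [337.7, 259.8] [ 0.0425 -0.0317]
sphere 2435 [ 0.0435 -0.0358] 0.1841 res 0.0004067898712185533
```

move_arm(offset=[[0, 0.2, 0], [0, 0.1, 0], [0, 0, 0]], twist=[[0, 0, 0], [0, 0, 0], [0, 0, 0]], grip=[0, 0, 0])

```text
time: 15.3
ee_pos: [0.5917, -0.134, 0.1755]
tcp_rot: [-179.8, -0.0, 80.3]
wrist_force: [-1.8, 0.5, -0.9]
opening: 0.0001
grasp_force: 1.5
```

move_arm(offset=[[0, 0.15, 0], [0, 0.1, 0], [0, 0, 0]], twist=[[0, 0, 0], [0, 0, 0], [0, 0, 0]], grip=[0, 0, 0])

```text
time: 15.6
ee_pos: [0.5939, -0.1343, 0.1752]
tcp_rot: [-179.8, -0.0, 80.3]
wrist_force: [-6.0, 1.7, -1.4]
opening: 0.0001
grasp_force: 2.7
```

Force is rising at the slot end, so the lever is home. I'll back away and lift clear.

move_arm(offset=[[0, -2, 0], [0, -2, 0], [0, 0, -4], [0, 0, -4], [0, 0, 0]], twist=[[0, 0, 0], [0, 0, 0], [0, 0, 0], [0, 0, 0], [0, 0, 0]], grip=[0, 0, 0, 0, 0])

```text
time: 16.1
ee_pos: [0.5567, -0.1281, 0.2619]
tcp_rot: [179.6, 0.0, 80.3]
wrist_force: [0.3, -0.2, 0.0]
opening: 0.0003
grasp_force: 0.0
```

Run:
```python
from h import *
knob()
q=kscene();p=viewer.camera("top")
for n in("grease_tin","oil_bottle","screw_jar","offcut"):
    for r in finder.boxes_of(q,n)[:1]: print(n,r["p"],r["position"],dep(q,r["position"]).round(3))
cv2.imwrite("pics/z.png",cv2.resize(q["color"][140:300,150:330],(720,600),interpolation=2)[:,:,::-1])
```

```text
tcp [-0.0222 -0.0377] 0.26186274383638497 F [ 0.3 -0.2  0. ]
pin 0.68 [359.5, 200.8] [ 0.0433 -0.0322]
sphere 2582 [ 0.0449 -0.0353] 0.1835 res 0.00030782515120395676
tcp [-0.0233 -0.0376] 0.25572949095608305 [0.4 0.3 0. ]
[(0.71, [241.0, 222.5], array([ 0.045 , -0.0229])), (0.71, [180.3, 274.8], array([ 0.098 , -0.2176]))]
sph 144 [ 0.0441 -0.0347] 0.18322877129406157 0.001187478073174852
grease_tin 0.76 [204.1, 242.2] [ 0.569 -0.209  0.117]
oil_bottle 0.78 [301.1, 200.5] [0.618 0.105 0.076]
screw_jar 0.93 [306.7, 265.4] [ 0.784 -0.033  0.074]
offcut 0.82 [219.8, 200.0] [ 0.433 -0.061  0.037]
```

View pics/z.png

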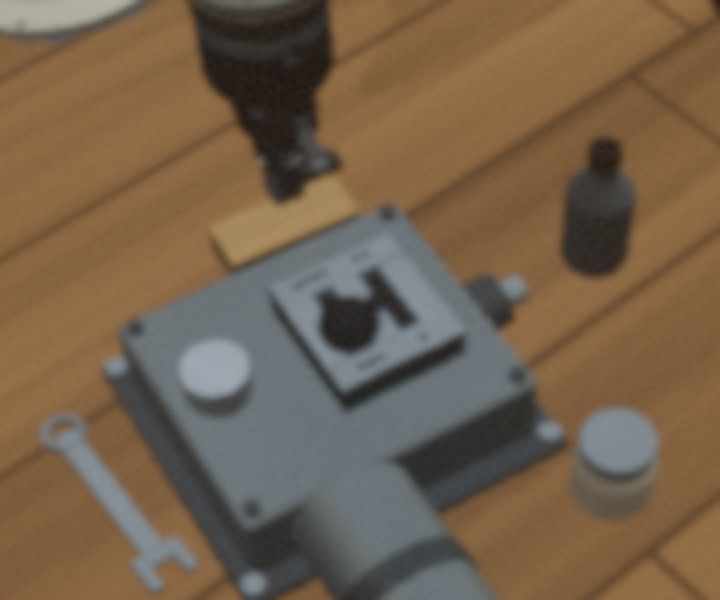

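The knob is at (348,322), over the far right slot. Its measured position of (44.9, -35.3) mm matches the expected slot end, the bystanders haven't moved and the gripper is clear.

```bash
python3 -c "
from workcell import bot
print(bot.job_done())"
```

```text
the job is handed in; nothing more can be done
None
```

I pushed the lever home into third gear and handed the job in; the judge's verdict was not shown. In the last pictures the knob sat 44.9 mm forward and 35.3 mm right of the pivot (slot end: 45 and 36 mm), the items in view looked unmoved (I did not re-check the screwdriver and tape box), and the arm was clear.

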